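Fit a water filter cartridge and reset its indicator

ROBOT

A 6-joint arm with a two-finger parallel gripper is mounted at the origin on a cart in front of the work surface, level with it; the furniture and walls round the work are solid. World frame = base frame: x ahead of the robot, y to its left, z up, the work surface at z = 0. Lengths are in m, angles in degrees, forces in N, time in s.
With the tool pointing down it reaches from about 0.275 to 0.75 m from the base axis. Payload 10.2 kg.
Tool frame: the origin (TCP) lies between the finger pads; the fingertips stand 22 mm ahead of it and the grasp point (between the pads) lies 3 mm ahead of it; z points along the fingers, y is the line along which they close (so a half turn about z gives the same grasp; the last joint's range is limited). The gripper opens to 88 mm and grips with 3 to 60 N. Pads are 18 mm wide; open, the fingers measure 123 mm over their backs; the gripper's body (75 mm by 187 mm) begins 45 mm behind the grasp point.
Start: joints at [-12.8, 17.928, 85.812, -0, 76.261, -12.8], TCP at [0.525, -0, 0.261] pointing down, gripper open.
Joint ranges: [-168.41, 168.41], [-55.51, 124.54], [10.69, 146.95], [-70.63, 250.63], [1, 178], [-165.06, 165.06]. Speed limits (degrees/s): [136.94, 136.94, 172.46, 180, 180, 180].

INTERFACE

Orientations are given as a 3x3 rotation matrix whose columns are the frame's x, y, z axes.
In Python, from bench import ctrl gives the robot as it stands.
- The arm moves only by the tool drive_tool, never from a script. Its argument "commands" is a list of rows, each a list of 7 numbers: the turn, a rotation vector about the tool's x, y, z in units of 180 degrees (1.0 is 180 degrees), then the shift along the tool's x, y, z in units of 60 cm (1.0 is 60 cm), then the opening, from 0 (shut) to 1 (fully open). In form: [[rx, ry, rz, dx, dy, dz, grip], ...]. A call has 1 to 5 rows; each row is the pose to reach, as a shift and turn from the pose commanded when the call began, along the tool's axes at that moment, turning the shorter way round; what a row does not reach only later rows make up. A row lasts 1/10 s, in which the tool goes at most 50 mm and 8.59 degrees, less where a joint would pass 70% of its speed; a pose out of reach is approached as far as the arm can. A call with a number of a shift or a turn outside -1 to 1 is refused whole. A call with a gripper value outside its range is refused whole. The fingers move at their own pace and stop on an object; "grip_force" is the grip in N (left out, the last holds). Time passes only in rows, so rows that repeat a pose let the fingers close. It gives the time, the measured TCP pose, the force, the opening and the grip force at its end, in the units of the state.
- ctrl.get_state(): the state, without advancing time (a new reading comes with each control period).
- ctrl.camera(name): name is "scene" or "top" or "wrist"; returns a dict with "img" (420x560x3 uint8, red, green, blue), "z_map" (420x560 float32, m along the optical axis (not along the pixel's ray), 0 where there is no reading), "fovy" (degrees; the focal length in pixels is half the picture's height over the tangent of half this angle, whatever the lens; pixels are square), "cx", "cy" (the principal point, pixels), "k1" (the pictures are not rectified: a ray, as slopes to the right and down, at radius r is drawn at 1 + k1 r^2 times it, then the intrinsics apply), "camera_from_world" (4x4, takes a point from world to camera coordinates); the wrist camera has in their place "T_tool_cam" (4x4, takes a point from camera to tool coordinates, whose origin is the TCP and whose axes are the flange's). Camera axes: x right, y down, z forward; pixel columns grow to the right and rows downward; lengths in m; the calibration is good to about 2 mm. A picture is of the moment at which its call begins: read the wrist's pose just before it.
- ctrl.finish_job(): hands the job in; it is judged then, once.
The state is a dict: "time": time; "joint_pos": joint angles; "qvel": joint speeds; "joint_efforts": joint torques, N m; "ee_pos": TCP position; "tool_rot": TCP orientation; "ft_force": force on the tool from outside, world axes, zero at the start; "torque": the same for the moment, N m; "opening": opening from 0.0 (shut) to 1.0 (fully open); "finger_force": force on a finger pad.
Only numpy, scipy, OpenCV 4.12 (cv2) and the standard library are available. Lean on these libraries where they do the work, as an engineer would, in place of code of your own. Each camera call takes 0.05 s, during which the arm holds its last target. There are 200 camera calls.

TASK

Stand the new filter cartridge upright in the round well of the white water filter station and press it down until it snaps past its clips and is fully home. Then press the blue round reset button until it clicks and stays down. Feel your way and press gently, no harder than the clicks need, and leave the mug, the jar and the tub where they are.

Things in the scene. Friction and masses are not known exactly. Their poses are not given: they have to be found in the camera images.
- station: White countertop water filter station, fixed to the worktop: a block 120 mm (its x) by 210 mm (its y) and 72 mm high, with a steel spout that reaches 36 mm out of its -x face. Origin: centre of its underside on the worktop; z up. In its top are the well, at y = +45 mm, and the reset button, at y = -60 mm (both at x = 0).
- well (a point): Centre of the floor of the round well, 26 mm above the station's underside. The well is 54 mm wide and 46 mm deep, open to the block's top, with a 4 mm chamfer at its mouth.
- clips (a point): Point on the well's axis level with its four sprung orange clips, 24 mm above the floor; their round noses stick 4.5 mm out of the wall. A cartridge let down upright rests on them, its underside 11 to 12 mm above the floor. Pushing on meets a peak of 5 to 11 N at 8 to 9 mm; the resistance then falls, and about 5 mm above the floor it snaps home. The floor is rigid: over 40 N breaks it.
- button_nominal (a point): Nominal centre of the reset button's top, 90 mm above the station's underside. Button and bezel float on their mounting: in each station the two together stand anywhere up to 6 mm higher or lower than this point. That height is not measured: find it by touch. The button is blue, 32 mm wide, its top 10 mm above a grey round bezel 46 mm wide.
- reset_button (a joint): How far the reset button is pressed, in m: 0 up, 0.005 down at its stop. Snap-action, latching: the resistance peaks at 5 to 7.5 N within the first 1 mm and falls to nothing at 2.5 mm; then it snaps down by itself to 0.005 and stays. The stop is rigid; more than 25 N from the robot breaks it.
- cartridge: Filter cartridge, about 0.12 kg, loose, upright on the worktop: round white body with blue bands, 51 mm wide, 50 mm high, a grip fin on top. Origin: centre of its underside; z up. Its lower 10 mm is a nose 42 mm wide, then a snap bead 50 mm wide (widest 18 to 20 mm up), then a groove. It may stand in the well at any turn about z. Home, its underside lies on the well's floor.
- fin_top (a point): Centre of the top of the cartridge's blue upright grip fin, 72 mm above its underside. The fin is 12 mm thick along the cartridge's x, 36 mm long along its y and 22 mm high. With the cartridge home it is 98 mm above the station's underside.
- mug: White patterned mug with a handle, 92 x 127 mm, 95 mm high, loose; origin at the centre of its underside. Leave it.
- jar: Six-sided glass jar with a dark lid, 82 x 86 mm, 103 mm high, loose; origin at the centre of its underside. Leave it.
- tub: White plastic spread tub with a lid, 93 x 125 mm, 66 mm high, loose; origin at the centre of its underside. Leave it.
Mind the look-alikes: they are no part of the job. Several things have the shape of the cartridge; the one meant has the colours described above.

How it is judged:
By the outcome, as a careful person would: the job done as asked, in the order asked, and still so for the second after the job is handed in, with the robot touching nothing.
It also fails if it takes over 67 s, if anything falls off the work surface, if the arm or the gripper's body presses on something with over 40 N, if the wrist force passes 120 N, or if a joint passes its speed limit or range.

## Working session

There is one attempt and no reset: what is moved stays moved. The work goes in short steps, Python scripts to look and compute and a tool call to move; the robot and the scene stay as the last step left them, time stands still between calls to the robot, and variables do not carry over. Pictures are saved under pics/ and viewed, at most 10 in all, crops included, and the job is handed in when it is done.

Besides the shell and the picture viewer there is one more tool, called after "Call:" in YAML: its name, and indented under it one key for each argument. drive_tool: Moves the arm, as the interface text tells. Shifts and turns lie within -1 to 1; 1 stands for 60 cm of shift or 180 degrees of turn. Its arguments: {"type":"object","properties":{"commands":{"type":"array"},"grip_force":{"type":"number"}},"required":["commands"]}

```bash
ls; mkdir -p pics; cat > h.py <<'E'
import numpy as np, cv2
from bench import ctrl
def K(c):
    f=c["img"].shape[0]/2/np.tan(np.radians(c["fovy"])/2); return f
def T_wc(c,st=None):
    if "camera_from_world" in c: return np.linalg.inv(np.array(c["camera_from_world"]))
    T=np.eye(4); T[:3,:3]=np.array(st["tool_rot"]).reshape(3,3); T[:3,3]=st["ee_pos"]
    return T@np.array(c["T_tool_cam"])
def slopes(c,uv):
    d=(np.atleast_2d(uv)-[c["cx"],c["cy"]])/K(c); s=d.copy()
    for _ in range(20): s=d/(1+c["k1"]*(s**2).sum(1,keepdims=True))
    return s
def onplane(c,uv,z,st=None):
    T=T_wc(c,st); s=slopes(c,uv); r=np.c_[s,np.ones(len(s))]@T[:3,:3].T; o=T[:3,3]
    return o+r*((z-o[2])/r[:,2])[:,None]
def cloud(c,st=None):
    h,w=c["z_map"].shape; v,u=np.mgrid[:h,:w]; s=slopes(c,np.c_[u.ravel(),v.ravel()].astype(float))
    T=T_wc(c,st); z=c["z_map"].ravel()[:,None]
    return ((np.c_[s,np.ones(len(s))]*z)@T[:3,:3].T+T[:3,3]).reshape(h,w,3)
def save(n,im): cv2.imwrite("pics/"+n,im[...,::-1])
E
python3 - <<'E'
from h import *
for n in("scene","top"):
    c=ctrl.camera(n); save(n+"0.png",c["img"]); np.save(n+"0.npy",c,allow_pickle=True)
print(ctrl.get_state())
E
```

```text
pics
{'time': 0.1, 'joint_pos': array([-1.27992298e+01,  1.79544322e+01,  8.58467709e+01, -1.28904459e-03,
        7.62605804e+01, -1.27996539e+01]), 'qvel': array([-0.0658188 , -0.02459751, -0.10360299, -0.01004342, -0.02863213,
        0.03803915]), 'joint_efforts': array([ 3.19868399e-03, -4.02814186e+01, -2.52645475e+01,  6.95334817e-02,
        3.42543027e-02, -5.51177254e-05]), 'ee_pos': array([5.24819385e-01, 2.97359342e-05, 2.60253373e-01]), 'tool_rot': array([[-1.26416307e-05,  9.99999442e-01, -1.05637216e-03],
       [ 9.99999976e-01,  1.28714786e-05,  2.17575756e-04],
       [ 2.17589231e-04, -1.05636938e-03, -9.99999418e-01]]), 'ft_force': array([-0.34774422,  0.71132921,  0.37133489]), 'torque': array([ 0.03149758, -0.03494809,  0.03705731]), 'finger_force': 0.0, 'opening': 1.0039841395876252}
```

View pics/scene0.png

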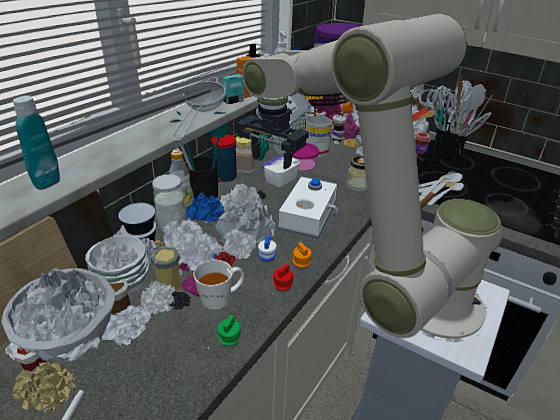

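View pics/top0.png

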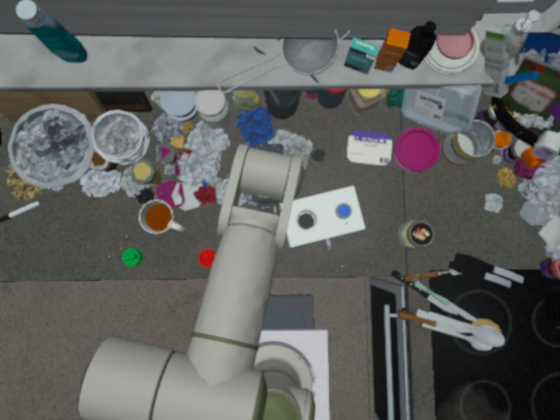

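Candidates in scene: white/blue (267,250), orange (302,256), red (283,277), green (229,330). By the description it is the white/blue one. Station at scene (308,205), with the well at its left end (304,204) and the button at the far end (316,184). In top they are (306,220) and (344,211).

```bash
python3 - <<'E'
from h import *
st=ctrl.get_state(); w=ctrl.camera("wrist"); save("w0.png",w["img"]); print(st["ee_pos"],w["T_tool_cam"],w["fovy"])
c=np.load("scene0.npy",allow_pickle=True).item(); P=cloud(c)
save("crop0.png",cv2.resize(c["img"][170:300,220:360],None,fx=5,fy=4.6,interpolation=cv2.INTER_CUBIC)[:600])
hsv=cv2.cvtColor(c["img"],cv2.COLOR_RGB2HSV)
m=cv2.inRange(hsv,(100,120,60),(130,255,255))
n,l,s,ce=cv2.connectedComponentsWithStats(m)
for i in range(1,n):
    if s[i,4]>25 and 250<ce[i][0]<340 and 165<ce[i][1]<300:
        q=P[l==i]; q=q[np.isfinite(q).all(1)]; print("scene blue",ce[i],s[i],np.median(q,0),q.min(0),q.max(0))
t=np.load("top0.npy",allow_pickle=True).item(); Q=cloud(t)
hsv=cv2.cvtColor(t["img"],cv2.COLOR_RGB2HSV)
m=cv2.inRange(hsv,(100,120,60),(130,255,255)); m[:,:280]=0;m[:180]=0;m[260:]=0;m[:,400:]=0
n,l,s,ce=cv2.connectedComponentsWithStats(m)
for i in range(1,n):
    if s[i,4]>25: print("top blue",ce[i],s[i],onplane(t,ce[i],.09),np.median(Q[l==i],0))
# station top
mm=((Q[...,2]>.062)&(Q[...,2]<.082)&(hsv[...,1]<40)&(hsv[...,2]>150)).astype(np.uint8); mm[:,:270]=0;mm[:,380:]=0;mm[:180]=0;mm[260:]=0
cs=max(cv2.findContours(mm,0,2)[0],key=cv2.contourArea); W=onplane(t,cs[:,0].astype(float),.072)
r=cv2.minAreaRect((W[:,:2]*1000).astype(np.float32)); print("station",r)
E
```

```text
[5.24819385e-01 2.97359342e-05 2.60253373e-01] [[-8.57469116e-04 -9.60086237e-01 -2.79702846e-01  7.17096968e-02]
 [ 9.99999400e-01 -6.32595228e-04 -8.94244136e-04  7.10015499e-05]
 [ 6.81612802e-04 -2.79703445e-01  9.60086203e-01 -1.24715575e-01]
 [ 0.00000000e+00  0.00000000e+00  0.00000000e+00  1.00000000e+00]] 60.37847348797461
scene blue [314.83050847 181.91525424] [310 179  10   7  59] [ 0.48802143 -0.19855977  0.09331989] [ 0.47197714 -0.36669691 -0.00206225] [ 0.57561663 -0.18195879  0.09737327]
scene blue [266.80392157 241.50980392] [265 235   5  14  51] [0.45601457 0.11927972 0.07009317] [0.4482286  0.0253211  0.00942803] [0.51023232 0.12754899 0.07359028]
scene blue [267.32786885 257.        ] [258 250  19  12  61] [0.4475968  0.12569086 0.02068878] [0.4344948  0.06265864 0.00078528] [0.48071923 0.13522543 0.0426879 ]
top blue [343.83157895 210.09473684] [339 205  11  11  95] [[ 0.49043431 -0.20479098  0.09      ]] [ 0.49018118 -0.20429902  0.09586562]
station ((475.40655517578125, -146.8411865234375), (125.49359130859375, 215.210693359375), 13.278555870056152)
```

View pics/crop0.png

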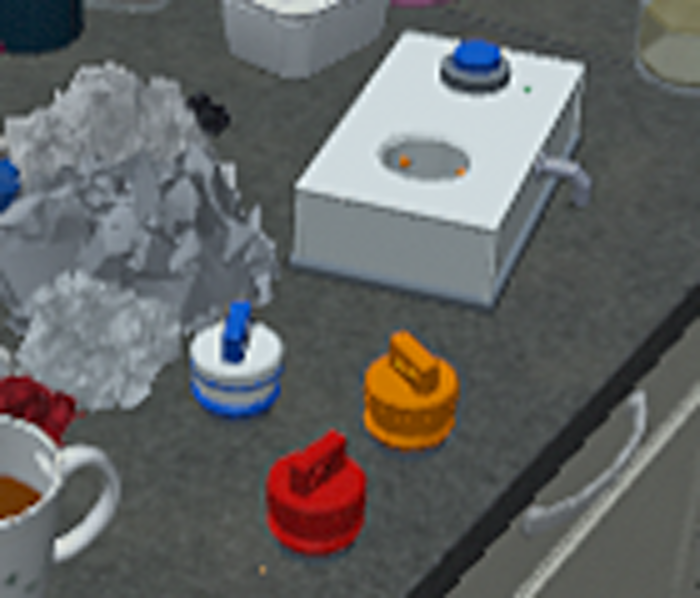

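View pics/w0.png

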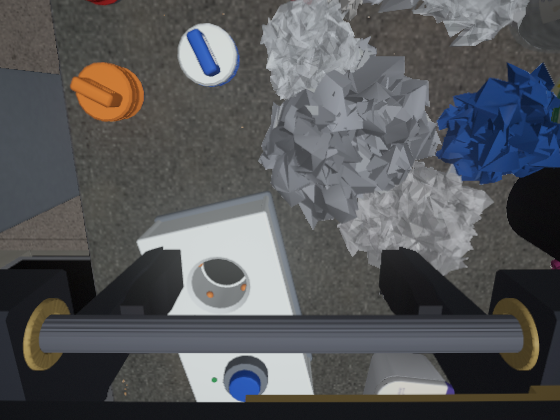

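Crop shows the white body with blue bands and blue fin at scene (267,250), confirmed. In the wrist view its disc is at (208,55) with the fin running (193,33)-(213,73). The well mouth is at about (220,280) and the button at (244,385). Measuring both from this view.

```bash
cat > meas.py <<'E'
from h import *
def blobs(img,lo,hi,minA):
    m=cv2.inRange(cv2.cvtColor(img,cv2.COLOR_RGB2HSV),lo,hi); n,l,s,ce=cv2.connectedComponentsWithStats(m)
    return [(ce[i],s[i,4],l==i) for i in range(1,n) if s[i,4]>minA]
def fin(w,st,z=.072,near=None):
    for ce,a,m in blobs(w["img"],(100,150,60),(130,255,255),150):
        cs=max(cv2.findContours(m.astype(np.uint8),0,2)[0],key=cv2.contourArea)[:,0].astype(float)
        q=onplane(w,cs,z,st)[:,:2]*1000; r=cv2.minAreaRect(q.astype(np.float32))
        b=cv2.boxPoints(r); e=[b[1]-b[0],b[2]-b[1]]; e=max(e,key=np.linalg.norm)
        print("blue",ce.round(1),a,"rect c",np.round(r[0],1),"size",np.round(r[1],1),"long dir deg",np.degrees(np.arctan2(e[1],e[0])).round(1))
E
python3 - <<'E'
from meas import *
st=ctrl.get_state(); w=ctrl.camera("wrist"); print(st["time"])
fin(w,st)
P=cloud(w,st); hsv=cv2.cvtColor(w["img"],cv2.COLOR_RGB2HSV)
# cartridge disc: white top at z~.05 
c=np.array([.455,.12]); d=np.hypot(P[...,0]-c[0],P[...,1]-c[1])
m=((d<.045)&(P[...,2]>.044)&(P[...,2]<.056)).astype(np.uint8)
cs=max(cv2.findContours(m,0,2)[0],key=cv2.contourArea)[:,0].astype(np.float32)
print("disc",cv2.minEnclosingCircle((onplane(w,cs.astype(float),.05,st)[:,:2]*1000).astype(np.float32)))
# station top / well hole
m=((P[...,2]>.066)&(P[...,2]<.078)&(hsv[...,1]<60)&(hsv[...,2]>120)).astype(np.uint8); m[:190]=0; m[:,320:]=0;m[:,:130]=0
hole=((P[...,2]<.066)&(P[...,2]>.015)).astype(np.uint8); n,l,s,ce=cv2.connectedComponentsWithStats(hole)
i=l[280,222]; cs=max(cv2.findContours((l==i).astype(np.uint8),0,2)[0],key=cv2.contourArea)[:,0].astype(float)
q=(onplane(w,cs,.070,st)[:,:2]*1000).astype(np.float32); print("well",i,s[i],cv2.minEnclosingCircle(q),cv2.fitEllipse(q))
t=np.load("top0.npy",allow_pickle=True).item(); s0=np.load("scene0.npy",allow_pickle=True).item()
for nm,Q in(("wrist",P),("scene",cloud(s0))):
  k=(abs(Q[...,0]-.455)<.13)&(abs(Q[...,1]-.12)<.08)&(Q[...,2]<.2)&(Q[...,2]>.03); q=Q[k]
  for x in np.arange(.33,.58,.02):
    z=q[abs(q[:,0]-x)<.01]; print(nm,round(x,2),z[:,2].max().round(3) if len(z) else None,end="; ")
E
```

```text
0.15
blue [202.3  52.9] 658 rect c [461.5 107.8] size [12.5 37. ] long dir deg -63.5
blue [502.4 128.7] 10099 rect c [708.6  49.9] size [105.9  98.7] long dir deg 12.0
blue [243.8 384.5] 713 rect c [ 484.9 -219.2] size [36.9 34.7] long dir deg 37.5
disc ((460.28070068359375, 108.7683334350586), 25.6243896484375)
well 65 [ 192  259   55   49 2026] ((464.02862548828125, -100.0890884399414), 26.619657516479492) ((464.08538818359375, -99.77032470703125), (50.68126678466797, 52.09930419921875), 70.89440155029297)
wrist 0.33 0.048; wrist 0.35 0.074; wrist 0.37 0.075; wrist 0.39 0.074; wrist 0.41 None; wrist 0.43 0.053; wrist 0.45 0.075; wrist 0.47 0.075; wrist 0.49 0.053; wrist 0.51 0.031; wrist 0.53 0.085; wrist 0.55 0.091; wrist 0.57 0.094; scene 0.33 0.051; scene 0.35 0.074; scene 0.37 0.075; scene 0.39 0.07; scene 0.41 None; scene 0.43 0.054; scene 0.45 0.074; scene 0.47 0.074; scene 0.49 0.051; scene 0.51 0.033; scene 0.53 0.091; scene 0.55 0.091; scene 0.57 0.092;
```

Call:
drive_tool:
  commands:
    - [0,0,-0.147,0.1805,-0.106,0.168,0.5]
    - [0,0,-0.147,0.1805,-0.106,0.168,0.5]
    - [0,0,-0.147,0.1805,-0.106,0.168,0.5]
    - [0,0,-0.147,0.1805,-0.106,0.168,0.5]
    - [0,0,-0.147,0.1805,-0.106,0.168,0.5]
  grip_force: 30

```text
time: 0.7
ee_pos: [0.4608, 0.109, 0.1594]
tool_rot: [[-0.446, 0.895, -0.002], [0.895, 0.446, -0.0], [0.001, -0.001, -1.0]]
ft_force: [0.8, -0.0, 1.1]
opening: 0.568
finger_force: 0.0
```

```bash
python3 - <<'E'
from meas import *
st=ctrl.get_state(); w=ctrl.camera("wrist"); save("w1.png",w["img"]); print(st["time"],st["ee_pos"],st["opening"],st["ft_force"]); R=st["tool_rot"]; print(R.round(3)); fin(w,st)
E
```

```text
0.7 [0.46083813 0.10896235 0.15943292] 0.5678611858280935 [ 0.79960044 -0.02737858  1.05317498]
[[-0.446  0.895 -0.002]
 [ 0.895  0.446 -0.   ]
 [ 0.001 -0.001 -1.   ]]
blue [469.1 163.1] 221 rect c [544.4 191.2] size [ 9.5 12.7] long dir deg -6.2
```

View pics/w1.png

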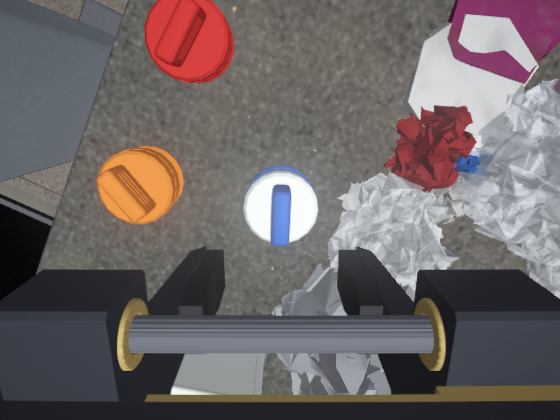

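The fin runs (281,184)-(281,245), aligned with the tool's x. The fingers straddle it, and paper lies to the right at (390,220).

```bash
python3 - <<'E'
from meas import *
st=ctrl.get_state(); w=ctrl.camera("wrist"); R=st["tool_rot"]; P=cloud(w,st)
m=cv2.inRange(cv2.cvtColor(w["img"],cv2.COLOR_RGB2HSV),(100,120,40),(130,255,255))>0
m&=(P[...,2]>.066)&(P[...,2]<.08); v,u=np.nonzero(m); k=(u>250)&(u<310); q=onplane(w,np.c_[u,v][k].astype(float),.072,st)
r=cv2.minAreaRect((q[:,:2]*1000).astype(np.float32)); print(r)
d=np.array([*r[0],72])/1000-st["ee_pos"]; print("delta tool mm",(d@R*1000).round(1))
L=(P-st["ee_pos"])@R
for a,b in((20,35),(35,50),(50,65),(65,80),(80,100)):
  for s in(1,-1):
    k=(abs(L[...,0])<.03)&(L[...,1]*s>a/1e3)&(L[...,1]*s<b/1e3)&(P[...,2]<.12); print(s*a,P[k][:,2].max().round(3) if k.any() else None,end=" ")
E
```

```text
((460.2288513183594, 109.25527954101562), (10.568241119384766, 34.13448715209961), 22.795337677001953)
delta tool mm [ 1.9 -1.2 88.4]
20 0.052 -20 0.053 35 0.026 -35 0.003 50 0.047 -50 0.003 65 0.063 -65 0.053 80 0.058 -80 0.075
```

Call:
drive_tool:
  commands:
    - [0,0,0,0.0017,-0.0012,0.06,0.5]
    - [0,0,0,0.0017,-0.0012,0.11,0.5]
    - [0,0,0,0.0017,-0.0012,0.138,0.5]
    - [0,0,0,0.0017,-0.0012,0.138,0.5]
  grip_force: 30

```text
time: 1.2
ee_pos: [0.4607, 0.1078, 0.0763]
tool_rot: [[-0.443, 0.896, -0.002], [0.896, 0.443, -0.0], [0.001, -0.002, -1.0]]
ft_force: [-0.5, 0.4, -0.1]
opening: 0.5
finger_force: 0.0
```

Call:
drive_tool:
  commands:
    - [0,0,0,0,0,0,0]
    - [0,0,0,0,0,0,0]
    - [0,0,0,0,0,0,0]
    - [0,0,0,0,0,0,0]
    - [0,0,0,0,0,0,0]
  grip_force: 30

```text
time: 1.7
ee_pos: [0.4607, 0.1089, 0.0777]
tool_rot: [[-0.446, 0.895, 0.001], [0.895, 0.446, -0.0], [-0.001, 0.001, -1.0]]
ft_force: [-0.3, -0.9, 4.0]
opening: 0.131
finger_force: 30.0
```

Call:
drive_tool:
  commands:
    - [0,0,0,0,0,-0.05,0]
    - [0,0,0,0,0,-0.12,0]
    - [0,0,0,0,0,-0.17,0]
    - [0,0,0,0,0,-0.17,0]
    - [0,0,0,0,0,-0.17,0]

```text
time: 2.2
ee_pos: [0.46, 0.1089, 0.1787]
tool_rot: [[-0.446, 0.895, -0.0], [0.895, 0.446, 0.0], [0.0, -0.0, -1.0]]
ft_force: [0.1, 0.2, -2.2]
opening: 0.13
finger_force: 30.0
```

```bash
python3 - <<'E'
from meas import *
st=ctrl.get_state(); R=st["tool_rot"]; w=ctrl.camera("wrist"); save("w2.png",w["img"]); print(st["ee_pos"],st["ft_force"],st["opening"])
P=cloud(w,st); L=(P-st["ee_pos"])@R
m=cv2.inRange(cv2.cvtColor(w["img"],cv2.COLOR_RGB2HSV),(100,120,40),(130,255,255))>0
k=m&(abs(L[...,0])<.03)&(abs(L[...,1])<.02)&(abs(L[...,2])<.05); print("fin in tool: x ",L[k][:,0].min(),L[k][:,0].max(),"z",np.percentile(L[k][:,2],[5,50]))
d=np.array([.464,-.101,st["ee_pos"][2]])-st["ee_pos"]; print("to well tool units",d@R/.6)
E
```

```text
[0.46001496 0.10892362 0.17874074] [ 0.0614989   0.2332248  -2.18532969] 0.12964937010108976
fin in tool: x  -0.014696122475922443 0.025466943982786754 z [0.00423816 0.00528128]
to well tool units [-3.16176826e-01 -1.49957448e-01 -4.78997761e-06]
```

View pics/w2.png

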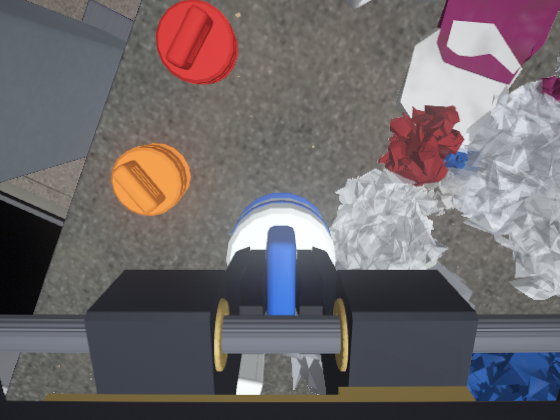

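The fin is held centred across the pads (front end at (281,227)). I'll go past the well so the wrist camera can see it ahead of the cartridge.

Call:
drive_tool:
  commands:
    - [0,0,0,0,0,-0.035,0]
    - [0,0,0,-0.11,-0.037,-0.035,0]
    - [0,0,0,-0.19,-0.07,-0.035,0]
    - [0,0,0,-0.27,-0.1,-0.035,0]
    - [0,0,0,-0.34,-0.13,-0.035,0]

```text
time: 2.75
ee_pos: [0.4794, -0.0918, 0.1985]
tool_rot: [[-0.446, 0.895, -0.003], [0.895, 0.446, 0.001], [0.002, -0.002, -1.0]]
ft_force: [0.7, -1.1, -0.7]
opening: 0.13
finger_force: 30.0
```

Call:
drive_tool:
  commands:
    - [0,0,0,-0.06,-0.01,0,0]
    - [0,0,0,-0.11,-0.02,0,0]
    - [0,0,0,-0.11,-0.02,0,0]
    - [0,0,0,-0.11,-0.02,0,0]

```text
time: 3.15
ee_pos: [0.4981, -0.1543, 0.1985]
tool_rot: [[-0.445, 0.896, -0.003], [0.896, 0.445, 0.002], [0.003, -0.002, -1.0]]
ft_force: [-0.7, 0.5, -1.2]
opening: 0.134
finger_force: 30.0
```

```bash
python3 - <<'E'
from meas import *
st=ctrl.get_state(); R=st["tool_rot"]; w=ctrl.camera("wrist"); save("w3.png",w["img"]); np.save("w3.npy",(w,st),allow_pickle=True); print(st["time"],st["ee_pos"],st["ft_force"],st["opening"])
T=np.array(w["T_tool_cam"])
def tp(uv,z):
    r=T[:3,:3]@np.r_[slopes(w,uv)[0],1]; return T[:3,3]+r*(z-T[2,3])/r[2]
hsv=cv2.cvtColor(w["img"],cv2.COLOR_RGB2HSV); m=cv2.inRange(hsv,(100,120,40),(130,255,255)); col=np.nonzero(m[:,281])[0]; print("blue rows",col.min(),col)
P=cloud(w,st)
hole=((P[...,2]<.066)&(P[...,2]>.01)).astype(np.uint8); n,l,s,ce=cv2.connectedComponentsWithStats(hole)
for i in range(1,n):
    if s[i,4]>800:
        cs=max(cv2.findContours((l==i).astype(np.uint8),0,2)[0],key=cv2.contourArea)[:,0].astype(float)
        q=(onplane(w,cs,.070,st)[:,:2]*1000).astype(np.float32); print(i,s[i],cv2.minEnclosingCircle(q))
E
```

```text
3.15 [ 0.49812417 -0.15426769  0.19846688] [-0.68271126  0.45928885 -1.24747947] 0.13438851627237727
blue rows 194 [194 195 196 242 243 244 245 246 247 248 249 250 251 252 253 254 255 256
 257 258 259 260 261 262 263 264 265 266 267 268 269 270 271 272 273 274
 275 276 277 278 279 280 281 282 283 284 285 286 287 288 289 290 291 292
 293 294 295 296 297 298 299 300 301 302 303 304 305 306 307 308 309 310
 311 312 313 314 315]
2 [  381     0   179   250 27498] ((595.5308837890625, -50.90006637573242), 106.76539611816406)
6 [521  22  39  40 866] ((601.052490234375, 17.26859474182129), 14.223186492919922)
15 [ 233   72   78   81 4865] ((463.9463806152344, -100.98614501953125), 26.631196975708008)
37 [ 43 353  52  32 901] ((398.9549865722656, -367.79241943359375), 27.361202239990234)
38 [531 352  29  45 936] ((767.5463256835938, -191.25901794433594), 27.260540008544922)
41 [ 472  383   81   18 1177] ((755.2025146484375, -220.71847534179688), 36.48381042480469)
```

View pics/w3.png

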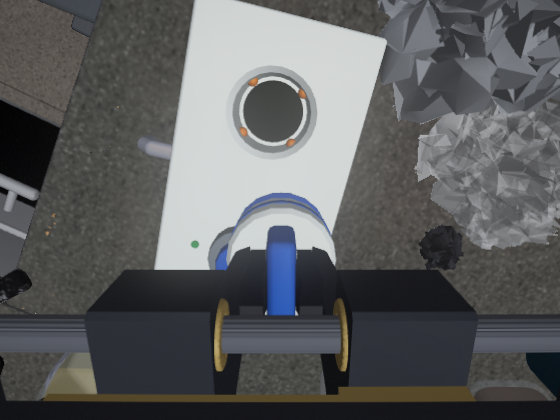

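Well mouth at (272,112) with its four orange clips. Cartridge below it with fin front at (281,227), rim front near (281,208).

```bash
python3 - <<'E'
from meas import *
w,st=np.load("w3.npy",allow_pickle=True); T=np.array(w["T_tool_cam"])
def tp(uv,z):
    r=T[:3,:3]@np.r_[slopes(w,uv)[0],1]; return T[:3,3]+r*(z-T[2,3])/r[2]
im=w["img"]
for r in range(190,250,2): print(r,im[r,281],end=" ")
print()
# white rim of body top: circle fit from columns' first white pixel
h=cv2.cvtColor(im,cv2.COLOR_RGB2HSV); pts=[]
for u in range(240,324,3):
    col=h[:,u]; b=[v for v in range(190,265) if col[v,1]<40 and col[v,2]>200 and h[v-1,u,1]>=40 and h[v-4:v,u,1].max()>100 or (v==0)]
    if b: pts.append(tp((u,b[-1]-.5),.0275)[:2])
pts=np.array(pts)*1000; A=np.c_[2*pts,np.ones(len(pts))]; s=np.linalg.lstsq(A,(pts**2).sum(1),rcond=None)[0]
print(len(pts),"body centre",s[:2],"r",np.sqrt(s[2]+s[0]**2+s[1]**2))
m=cv2.inRange(h,(100,120,40),(130,255,255)); m[:215]=0; e=[u for u in range(240,324) if m[270,u]]; print("fin cols",e[0],e[-1],tp((e[0],270),.005)*1000,tp((e[-1],270),.005)*1000)
for v in(225,227,229): print("fin front",v,tp((281,v),.005)*1000)
for v in(206,208,210): print("rim front",v,tp((281,v),.0275)*1000)
R=st["tool_rot"]; d=np.array([.4639,-.101,.070])-st["ee_pos"]; print("well tool mm",d@R*1000)
E
```

```text
190 [212 216 215] 192 [171 177 182] 194 [ 87 107 164] 196 [ 87 107 165] 198 [113 125 148] 200 [ 82  91 119] 202 [ 93 114 168] 204 [131 135 136] 206 [130 134 135] 208 [170 174 176] 210 [190 195 197] 212 [191 195 197] 214 [207 212 211] 216 [211 215 214] 218 [210 215 214] 220 [210 215 214] 222 [210 215 214] 224 [203 209 209] 226 [ 73  84 114] 228 [ 72  82 113] 230 [ 71  82 113] 232 [ 70  80 113] 234 [ 70  81 113] 236 [ 68  80 113] 238 [ 67  78 113] 240 [ 65  77 114] 242 [ 68  85 135] 244 [ 71  95 161] 246 [ 73 102 174] 248 [ 73 105 181] Traceback (most recent call last):
  File "<stdin>", line 13, in <module>
    return umr_sum(a, axis, dtype, out, keepdims, initial, where)
numpy.exceptions.AxisError: axis 1 is out of bounds for array of dimension 1
```

```bash
python3 - <<'E'
from meas import *
w,st=np.load("w3.npy",allow_pickle=True); T=np.array(w["T_tool_cam"])
def tp(uv,z):
    r=T[:3,:3]@np.r_[slopes(w,uv)[0],1]; return (T[:3,3]+r*(z-T[2,3])/r[2])*1000
h=cv2.cvtColor(w["img"],cv2.COLOR_RGB2HSV)
m=cv2.inRange(h,(100,120,40),(130,255,255)); m[:215]=0; e=[u for u in range(240,324) if m[270,u]]; print("fin cols",tp((e[0],270),.005),tp((e[-1],270),.005))
print("fin top front",tp((281,241.5),.005),"fin foot front",tp((281,225),.027),"rim front",tp((281,207.5),.027),tp((281,212.5),.027))
R=st["tool_rot"]; d=np.array([.4639,-.101,.070])-st["ee_pos"]; print("well tool mm",d@R*1000)
E
```

```text
fin cols [ 6.89364913 -5.66180702  5.        ] [6.88679515 5.40973313 5.        ]
fin top front [18.99573374 -0.11815668  5.        ] fin foot front [17.94280655 -0.11343127 27.        ] rim front [26.07862308 -0.10819036 27.        ] [23.77778644 -0.1096733  27.        ]
well tool mm [ 62.55853557  -6.74750424 128.65994419]
```

Call:
drive_tool:
  commands:
    - [0,0,0,0.06,-0.006,0,0]
    - [0,0,0,0.1037,-0.0112,0,0]
    - [0,0,0,0.1037,-0.0112,0,0]
    - [0,0,0,0.1037,-0.0112,0.04,0]
    - [0,0,0,0.1037,-0.0112,0.07,0]

```text
time: 3.7
ee_pos: [0.465, -0.101, 0.1573]
tool_rot: [[-0.447, 0.895, 0.0], [0.895, 0.447, -0.0], [-0.0, 0.0, -1.0]]
ft_force: [0.0, -0.5, -0.3]
opening: 0.135
finger_force: 30.0
```

Call:
drive_tool:
  commands:
    - [0,0,0,0,0,0.015,0]
    - [0,0,0,0,0,0.03,0]
    - [0,0,0,0,0,0.035,0]
    - [0,0,0,0,0,0.035,0]

```text
time: 4.1
ee_pos: [0.4651, -0.1018, 0.1371]
tool_rot: [[-0.446, 0.895, -0.0], [0.895, 0.446, 0.0], [0.0, -0.0, -1.0]]
ft_force: [0.3, 0.0, -0.9]
opening: 0.134
finger_force: 30.0
```

Call:
drive_tool:
  commands:
    - [0,0,0,0.0009,-0.001,0.008,0]
    - [0,0,0,0.0009,-0.001,0.015,0]
    - [0,0,0,0.0009,-0.001,0.02,0]
    - [0,0,0,0.0009,-0.001,0.02,0]

```text
time: 4.5
ee_pos: [0.4641, -0.1015, 0.1248]
tool_rot: [[-0.446, 0.895, -0.001], [0.895, 0.446, 0.0], [0.001, -0.0, -1.0]]
ft_force: [-0.0, 1.1, -1.1]
opening: 0.131
finger_force: 30.0
```

Call:
drive_tool:
  commands:
    - [0,0,0,0,0,0.005,0]
    - [0,0,0,0,0,0.01,0]
    - [0,0,0,0,0,0.01,0]

```text
time: 4.8
ee_pos: [0.4641, -0.1015, 0.1187]
tool_rot: [[-0.446, 0.895, -0.001], [0.895, 0.446, 0.0], [0.001, -0.0, -1.0]]
ft_force: [-1.1, 1.1, -0.8]
opening: 0.133
finger_force: 30.0
```

Call:
drive_tool:
  commands:
    - [0,0,0,0,0,0.003,0]
    - [0,0,0,0,0,0.0065,0]
    - [0,0,0,0,0,0.0065,0]
  grip_force: 45

```text
time: 5.1
ee_pos: [0.4642, -0.1015, 0.1151]
tool_rot: [[-0.446, 0.895, -0.0], [0.895, 0.446, 0.0], [0.0, 0.0, -1.0]]
ft_force: [1.2, 0.6, -0.2]
opening: 0.133
finger_force: 45.0
```

Call:
drive_tool:
  commands:
    - [0,0,0,0,0,0.001,0]
    - [0,0,0,0,0,0.002,0]
    - [0,0,0,0,0,0.002,0]

```text
time: 5.4
ee_pos: [0.4643, -0.1016, 0.1141]
tool_rot: [[-0.446, 0.895, 0.0], [0.895, 0.446, -0.0], [-0.0, 0.0, -1.0]]
ft_force: [-0.3, 1.6, 0.4]
opening: 0.133
finger_force: 45.0
```

Call:
drive_tool:
  commands:
    - [0,0,0,0,0,0.001,0]
    - [0,0,0,0,0,0.002,0]
    - [0,0,0,0,0,0.002,0]

```text
time: 5.7
ee_pos: [0.4644, -0.1017, 0.113]
tool_rot: [[-0.446, 0.895, 0.0], [0.895, 0.446, -0.0], [-0.0, 0.0, -1.0]]
ft_force: [-0.7, 1.0, 2.6]
opening: 0.134
finger_force: 45.0
```

Call:
drive_tool:
  commands:
    - [0,0,0,0,0,0.001,0]
    - [0,0,0,0,0,0.002,0]
    - [0,0,0,0,0,0.002,0]

```text
time: 6.0
ee_pos: [0.4644, -0.1016, 0.1118]
tool_rot: [[-0.446, 0.895, 0.001], [0.895, 0.446, -0.0], [-0.0, 0.0, -1.0]]
ft_force: [0.2, 2.0, 3.7]
opening: 0.135
finger_force: 45.0
```

Call:
drive_tool:
  commands:
    - [0,0,0,0,0,0.001,0]
    - [0,0,0,0,0,0.002,0]
    - [0,0,0,0,0,0.002,0]

```text
time: 6.3
ee_pos: [0.4642, -0.1016, 0.1102]
tool_rot: [[-0.446, 0.895, 0.0], [0.895, 0.446, 0.0], [0.0, 0.0, -1.0]]
ft_force: [1.6, 1.5, 0.3]
opening: 0.134
finger_force: 45.0
```

Call:
drive_tool:
  commands:
    - [0,0,0,0,0,0.001,0]
    - [0,0,0,0,0,0.002,0]
    - [0,0,0,0,0,0.002,0]

```text
time: 6.6
ee_pos: [0.464, -0.1015, 0.1087]
tool_rot: [[-0.445, 0.895, -0.001], [0.895, 0.445, 0.0], [0.001, -0.0, -1.0]]
ft_force: [2.3, 0.6, -5.0]
opening: 0.132
finger_force: 45.0
```

Call:
drive_tool:
  commands:
    - [0,0,0,0,0,0.001,0]
    - [0,0,0,0,0,0.002,0]
    - [0,0,0,0,0,0.002,0]

```text
time: 6.9
ee_pos: [0.4639, -0.1015, 0.1075]
tool_rot: [[-0.446, 0.895, -0.001], [0.895, 0.446, 0.0], [0.001, -0.001, -1.0]]
ft_force: [2.0, 0.4, -7.8]
opening: 0.133
finger_force: 45.0
```

Call:
drive_tool:
  commands:
    - [0,0,0,0,0,0.001,0]
    - [0,0,0,0,0,0.002,0]
    - [0,0,0,0,0,0.002,0]

```text
time: 7.2
ee_pos: [0.464, -0.1015, 0.1066]
tool_rot: [[-0.446, 0.895, -0.001], [0.895, 0.446, 0.0], [0.0, -0.0, -1.0]]
ft_force: [0.8, 0.5, -7.2]
opening: 0.13
finger_force: 45.0
```

Call:
drive_tool:
  commands:
    - [0,0,0,0,0,0.001,0]
    - [0,0,0,0,0,0.002,0]
    - [0,0,0,0,0,0.002,0]

```text
time: 7.5
ee_pos: [0.4642, -0.1016, 0.1057]
tool_rot: [[-0.446, 0.895, 0.0], [0.895, 0.446, -0.0], [-0.0, 0.0, -1.0]]
ft_force: [0.4, 0.9, -2.9]
opening: 0.133
finger_force: 45.0
```

Call:
drive_tool:
  commands:
    - [0,0,0,0,0,0.001,0]
    - [0,0,0,0,0,0.002,0]
    - [0,0,0,0,0,0.002,0]

```text
time: 7.8
ee_pos: [0.4643, -0.1017, 0.1045]
tool_rot: [[-0.446, 0.895, 0.0], [0.895, 0.446, -0.0], [-0.0, 0.0, -1.0]]
ft_force: [0.1, 0.5, -2.2]
opening: 0.134
finger_force: 45.0
```

Call:
drive_tool:
  commands:
    - [0,0,0,0,0,0.001,0]
    - [0,0,0,0,0,0.001,0]

```text
time: 8.0
ee_pos: [0.4642, -0.1017, 0.1038]
tool_rot: [[-0.446, 0.895, 0.0], [0.895, 0.446, -0.0], [-0.0, -0.0, -1.0]]
ft_force: [-0.6, -1.4, -1.9]
opening: 0.133
finger_force: 45.0
```

Call:
drive_tool:
  commands:
    - [0,0,0,0,0,0.001,0]
    - [0,0,0,0,0,0.001,0]

```text
time: 8.2
ee_pos: [0.4644, -0.1018, 0.1037]
tool_rot: [[-0.446, 0.895, 0.0], [0.895, 0.446, -0.0], [-0.001, 0.0, -1.0]]
ft_force: [-1.5, -0.9, 4.4]
opening: 0.134
finger_force: 45.0
```

Call:
drive_tool:
  commands:
    - [0,0,0,0,0,0.001,0]
    - [0,0,0,0,0,0.001,0]

```text
time: 8.4
ee_pos: [0.4645, -0.1018, 0.1037]
tool_rot: [[-0.446, 0.895, 0.001], [0.895, 0.446, -0.001], [-0.001, 0.0, -1.0]]
ft_force: [-4.2, 1.6, 12.5]
opening: 0.131
finger_force: 45.0
```

The force falls, then climbs to 12.5 N at a rigid stop, so the cartridge is home. Releasing now.

Call:
drive_tool:
  commands:
    - [0,0,0,0,0,-0.001,0]
    - [0,0,0,0,0,-0.001,0.3]
    - [0,0,0,0,0,-0.001,0.3]
    - [0,0,0,0,0,-0.001,0.3]
    - [0,0,0,0,0,-0.001,0.3]

```text
time: 8.9
ee_pos: [0.4642, -0.1016, 0.1031]
tool_rot: [[-0.446, 0.895, -0.0], [0.895, 0.446, 0.0], [0.0, -0.0, -1.0]]
ft_force: [-0.6, -0.5, -0.5]
opening: 0.298
finger_force: 0.0
```

Call:
drive_tool:
  commands:
    - [0,0,0,0,0,-0.03,0.3]
    - [0,0,0,0,0,-0.1,0.3]
    - [0,0,0,-0.05,0,-0.12,0.3]
    - [0,0,0,-0.12,0,-0.12,0]
    - [0,0,0,-0.12,0,-0.12,0]

```text
time: 9.4
ee_pos: [0.4976, -0.1694, 0.1755]
tool_rot: [[-0.443, 0.896, 0.002], [0.896, 0.443, -0.002], [-0.002, 0.001, -1.0]]
ft_force: [-1.4, 0.5, 0.7]
opening: 0.144
finger_force: 0.0
```

```bash
python3 - <<'E'
from meas import *
st=ctrl.get_state(); R=st["tool_rot"]; w=ctrl.camera("wrist"); save("w4.png",w["img"]); print(st["ee_pos"],st["opening"])
P=cloud(w,st); m=(P[...,2]>.07)&(P[...,2]<.12)&(np.hypot(P[...,0]-.4639,P[...,1]+.101)<.03)
print("z pct",np.percentile(P[m][:,2],[5,30,50,70,90,97]))
hsv=cv2.cvtColor(w["img"],cv2.COLOR_RGB2HSV); b=(cv2.inRange(hsv,(100,120,40),(130,255,255))>0)&m&(P[...,2]>.088); print("fin top",np.median(P[b],0))
d=np.array([.4897,-.2050,.15])-st["ee_pos"]; print("to button tool units",d@R/.6)
E
```

```text
[ 0.49763304 -0.16937715  0.17550123] 0.14391391110463478
z pct [0.07060389 0.07604196 0.07674287 0.0774633  0.09844034 0.09926832]
fin top [ 0.46363226 -0.10033379  0.0984661 ]
to button tool units [-0.04725477 -0.03821072  0.04258088]
```

View pics/w4.png

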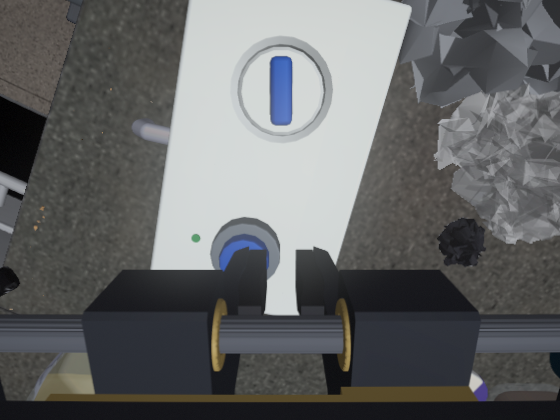

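Cartridge fin at (281,90), top at z = 0.0985: home. Button at (244,258).

Call:
drive_tool:
  commands:
    - [0,0,0,-0.0453,-0.0385,0,0]
    - [0,0,0,-0.0453,-0.0385,0,0]
    - [0,0,0,-0.0453,-0.0385,0.05,0]
    - [0,0,0,-0.0453,-0.0385,0.079,0]
    - [0,0,0,-0.0453,-0.0385,0.079,0]

```text
time: 9.95
ee_pos: [0.4866, -0.1989, 0.1258]
tool_rot: [[-0.446, 0.895, -0.004], [0.895, 0.446, 0.003], [0.005, -0.002, -1.0]]
ft_force: [0.4, -0.3, 0.2]
opening: 0.003
finger_force: 0.0
```

Call:
drive_tool:
  commands:
    - [0,0,0,0,0,0.003,0]
    - [0,0,0,0,0,0.006,0]
    - [0,0,0,0,0,0.006,0]

```text
time: 10.25
ee_pos: [0.4879, -0.2005, 0.1248]
tool_rot: [[-0.446, 0.895, 0.001], [0.895, 0.446, -0.001], [-0.001, 0.0, -1.0]]
ft_force: [-0.2, 0.3, 1.1]
opening: 0.006
finger_force: 0.0
```

Call:
drive_tool:
  commands:
    - [0,0,0,0,0,0.0015,0]
    - [0,0,0,0,0,0.003,0]
    - [0,0,0,0,0,0.003,0]

```text
time: 10.55
ee_pos: [0.4877, -0.2007, 0.1224]
tool_rot: [[-0.446, 0.895, -0.0], [0.895, 0.446, -0.0], [-0.0, -0.0, -1.0]]
ft_force: [0.4, 0.2, -0.3]
opening: 0.006
finger_force: 0.0
```

Call:
drive_tool:
  commands:
    - [0,0,0,-0.0048,-0.0009,0,0]
    - [0,0,0,-0.0048,-0.0009,0.002,0]
    - [0,0,0,-0.0048,-0.0009,0.002,0]

```text
time: 10.85
ee_pos: [0.4885, -0.2036, 0.1211]
tool_rot: [[-0.445, 0.895, -0.0], [0.895, 0.445, 0.0], [0.0, -0.0, -1.0]]
ft_force: [-0.5, -0.5, 0.5]
opening: 0.007
finger_force: 0.0
```

Call:
drive_tool:
  commands:
    - [0,0,0,0,0,0.001,0]
    - [0,0,0,0,0,0.002,0]
    - [0,0,0,0,0,0.002,0]

```text
time: 11.15
ee_pos: [0.4885, -0.2034, 0.1199]
tool_rot: [[-0.446, 0.895, -0.0], [0.895, 0.446, 0.0], [0.0, -0.0, -1.0]]
ft_force: [0.2, -0.3, 0.4]
opening: 0.004
finger_force: 0.0
```

Call:
drive_tool:
  commands:
    - [0,0,0,0,0,0.001,0]
    - [0,0,0,0,0,0.002,0]
    - [0,0,0,0,0,0.002,0]

```text
time: 11.45
ee_pos: [0.4885, -0.2035, 0.1187]
tool_rot: [[-0.446, 0.895, -0.0], [0.895, 0.446, 0.0], [0.0, -0.0, -1.0]]
ft_force: [-0.4, -0.7, -0.5]
opening: 0.002
finger_force: 0.0
```

Call:
drive_tool:
  commands:
    - [0,0,0,0,0,0.001,0]
    - [0,0,0,0,0,0.002,0]
    - [0,0,0,0,0,0.002,0]

```text
time: 11.75
ee_pos: [0.4885, -0.2035, 0.1175]
tool_rot: [[-0.446, 0.895, -0.0], [0.895, 0.446, 0.0], [0.0, -0.0, -1.0]]
ft_force: [-0.2, 1.3, 0.0]
opening: 0.004
finger_force: 0.0
```

Tip at 0.0955 and no contact yet. Going on in steps of about 0.6 mm.

Call:
drive_tool:
  commands:
    - [0,0,0,0,0,0.001,0]
    - [0,0,0,0,0,0.001,0]

```text
time: 11.95
ee_pos: [0.4885, -0.2035, 0.1171]
tool_rot: [[-0.446, 0.895, 0.0], [0.895, 0.446, -0.0], [-0.0, -0.0, -1.0]]
ft_force: [0.1, 0.5, 2.5]
opening: 0.004
finger_force: 1.1
```

Call:
drive_tool:
  commands:
    - [0,0,0,0,0,0.001,0]
    - [0,0,0,0,0,0.001,0]

```text
time: 12.15
ee_pos: [0.4886, -0.2035, 0.1167]
tool_rot: [[-0.446, 0.895, 0.0], [0.895, 0.446, -0.0], [-0.0, 0.0, -1.0]]
ft_force: [-1.2, 1.0, 4.3]
opening: 0.003
finger_force: 2.4
```

Call:
drive_tool:
  commands:
    - [0,0,0,0,0,0.001,0]
    - [0,0,0,0,0,0.001,0]

```text
time: 12.35
ee_pos: [0.4885, -0.2035, 0.116]
tool_rot: [[-0.446, 0.895, 0.0], [0.895, 0.446, -0.0], [-0.0, 0.0, -1.0]]
ft_force: [-1.8, 0.8, 4.7]
opening: 0.007
finger_force: 2.3
```

Call:
drive_tool:
  commands:
    - [0,0,0,0,0,0.001,0]
    - [0,0,0,0,0,0.001,0]

```text
time: 12.55
ee_pos: [0.4885, -0.2035, 0.115]
tool_rot: [[-0.446, 0.895, -0.0], [0.895, 0.446, 0.0], [0.0, 0.0, -1.0]]
ft_force: [-0.9, 0.3, -0.2]
opening: 0.005
finger_force: 0.0
```

Call:
drive_tool:
  commands:
    - [0,0,0,0,0,0.001,0]
    - [0,0,0,0,0,0.0015,0]
    - [0,0,0,0,0,0.0015,0]

```text
time: 12.85
ee_pos: [0.4885, -0.2034, 0.1141]
tool_rot: [[-0.446, 0.895, -0.0], [0.895, 0.446, 0.0], [0.0, -0.0, -1.0]]
ft_force: [0.2, 0.1, 0.2]
opening: 0.003
finger_force: 0.0
```

Call:
drive_tool:
  commands:
    - [0,0,0,0,0,-0.03,0]
    - [0,0,0,0,0,-0.1,0]
    - [0,0,0,-0.07,0.04,-0.15,0]
    - [0,0,0,-0.12,0.04,-0.17,0]
    - [0,0,0,-0.12,0.04,-0.17,0]

```text
time: 13.35
ee_pos: [0.5438, -0.2603, 0.2182]
tool_rot: [[-0.444, 0.896, 0.004], [0.896, 0.444, -0.003], [-0.005, 0.002, -1.0]]
ft_force: [-0.0, 0.5, -0.6]
opening: 0.005
finger_force: 0.0
```

```bash
python3 - <<'E'
from meas import *
st=ctrl.get_state(); w=ctrl.camera("wrist"); save("w5.png",w["img"]); print(st["time"],st["ee_pos"],st["ft_force"])
P=cloud(w,st); hsv=cv2.cvtColor(w["img"],cv2.COLOR_RGB2HSV); b=cv2.inRange(hsv,(100,120,40),(130,255,255))>0
for x,y in((.4887,-.2035),(.4639,-.101)):
    m=(np.hypot(P[...,0]-x,P[...,1]-y)<.028)&(P[...,2]>.07); print("blue z",np.percentile(P[m&b][:,2],[10,50,90]),"other",np.percentile(P[m&~b][:,2],[50,90]))
c=ctrl.camera("scene"); P=cloud(c); b=cv2.inRange(cv2.cvtColor(c["img"],cv2.COLOR_RGB2HSV),(100,120,60),(130,255,255))>0
m=(np.hypot(P[...,0]-.489,P[...,1]+.2035)<.025)&b; print("scene button z",np.percentile(P[m][:,2],[10,50,90]))
E
```

```text
13.35 [ 0.54381158 -0.26025512  0.21819213] [-0.01135469  0.52659453 -0.59393252]
blue z [0.08952589 0.09054984 0.09153416] other [0.08540346 0.34256006]Traceback (most recent call last):
  File "<stdin>", line 5, in <module>
    return _quantile_unchecked(
        a, q, axis, out, overwrite_input, method, keepdims, weights)
    return _ureduce(a,
                    func=_quantile_ureduce_func,
    ...<5 lines>...
                    overwrite_input=overwrite_input,
                    method=method)
    r = func(a, **kwargs)
    result = _quantile(arr,
                       quantiles=q,
    ...<2 lines>...
                       out=out,
                       weights=wgt)
    slices_having_nans = np.isnan(arr[-1, ...])
                                  ~~~^^^^^^^^^
IndexError: index -1 is out of bounds for axis 0 with size 0
```

View pics/w5.png

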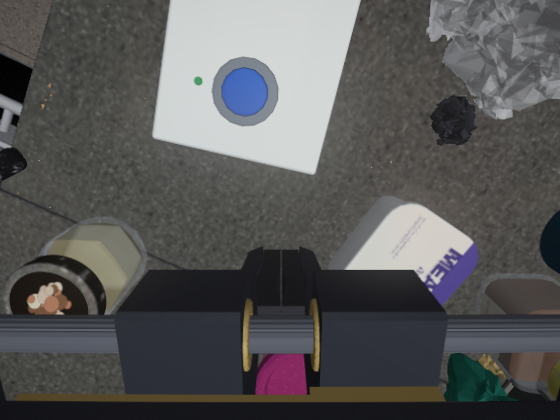

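Button at (245,92): its top is at 0.0905, 5 mm above the bezel at 0.0854, so it is latched down. The arm is clear of everything, so I'm handing in.

```bash
python3 -c "
from bench import ctrl
print(ctrl.finish_job())"
```

```text
the job is handed in; nothing more can be done
None
```

The filter cartridge is snapped fully home in the well and the reset button is clicked and latched down; the arm kept clear of the mug, jar and tub, and the job was handed in at about 13 s of robot time.

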